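Set the sample bottle on the balance pan

ROBOT

A 6-joint arm with a two-finger parallel gripper is mounted at the origin on the work surface. World frame = base frame: x ahead of the robot, y to its left, z up, the work surface at z = 0. Lengths are in m, angles in rad, forces in N, time in s.
With the tool pointing down it reaches from about 0.25 to 0.725 m from the base axis. Payload 4 kg.
Tool frame: the origin (TCP) lies at the very end of the fingers, on their centre line; the grasp point (between the pads) lies 19 mm behind it; x points along the fingers, y is the direction in which the jaws open and shut, and the axes are right-handed (so a half turn about x gives the same grasp; the last joint's range is limited). The gripper opens to 85 mm and grips with 20 to 120 N. Pads are 22 mm wide; open, the fingers measure 114 mm over their backs; the gripper's body (76 mm by 85 mm) begins 54 mm behind the grasp point. The pads swing forward as they close: fully open they stand 13 mm farther back than shut.
Start: joints at [-1.12, 0.241, 0.005, 1.335, 0, 1.571], TCP at [0.218, -0.45, 0.231] pointing down, gripper open.
Joint ranges: [-2.72, 2.72], [-1.05, 1.87], [-1.09, 1.28], [-1.99, 2.15], [-1.42, 1.44], [-3.14, 3.14]. Speed limits (rad/s): [2.79, 2.79, 3.14, 3.14, 3.14, 3.14].

INTERFACE

Orientations are given as a unit quaternion [x, y, z, w].
In Python, from workcell import get_obs, camera, job_done gives the robot as it stands. The module is installed in compiled form; this text tells all that it offers.
- The arm moves only by the tool arm_command, never from a script. Its argument "motion" is a list of rows, each an object of numbers: "x", "y", "z": the shift along the tool's x, y, z in m; "roll": the turn about the tool's x in rad; "fingers": the opening, from 0 (shut) to 1 (fully open). A call has 1 to 20 rows; each row shifts and turns the pose as measured when the row begins, along the tool's axes as they then stand; what a row does not reach is not made up. A row lasts 1/12 s, in which the tool goes at most 41.7 mm and 7.16 degrees, less where a joint would pass 70% of its speed; a pose out of reach is approached as far as the arm can. A call is refused whole if a number of a shift passes 0.0417 or a number of a turn 0.125, either way. A call with a gripper value outside its range is refused whole. The fingers move at their own pace and stop on an object; the grip force is fixed at half the most. Time passes only in rows, so rows that do not move let the fingers close. It gives the time, the measured TCP pose, the force and the opening at its end, in the units of the state.
- get_obs(): the state, without advancing time (a new reading comes with each control period).
- camera(name): name is "side" or "top" or "wrist"; returns a dict with "frame" (400x640x3 uint8, red, green, blue), "intrinsics" (3x3 intrinsics, pixels), "rvec" (rotation vector, rad) and "tvec" (3), from world to camera coordinates, as OpenCV has them. Camera axes: x right, y down, z forward; pixel columns grow to the right and rows downward; lengths in m; the calibration is good to about 2 mm. A picture is of the moment at which its call begins. There is no depth.
- job_done(): hands the job in, once; it reports no verdict.
The state is a dict: "clock": time; "joint_pos": joint angles; "joint_vel": joint speeds; "tau": joint torques, N m; "eef_pos": TCP position; "tool_rot": TCP orientation; "ft_force": force on the tool from outside, world axes, zero at the start; "ft_torque": the same for the moment, N m; "grip_width": finger opening in m.
Only numpy, scipy, OpenCV 4.12 (cv2) and the standard library are available. Lean on these libraries where they do the work, as an engineer would, in place of code of your own. Each camera call takes 0.05 s, during which the arm holds its last target.

TASK

Weigh the right sample: pick up the small amber bottle with the red cap and set it down gently, upright and in the middle of the balance's small round raised pan, then let go of it. Leave the other two small bottles (the amber one with the blue cap, the white one with the red cap) standing where they are.

Things in the scene. Friction and masses are not known exactly. Their poses are not given: they have to be found in the camera images.
- amber_red_mid (a point): Centre (half-way up, 40 mm above its underside) of the bottle to weigh: brown amber glass with a white label band and a RED cap, loose, standing upright on the bench, 80 mm tall in all. Its round body is 44 mm in diameter from the underside up to 52 mm; above it a 28 mm neck and a 35 mm diameter cap from 58 to 80 mm. About 0.13 kg. z axis up along the bottle; its yaw means nothing.
- pan (a point): Centre of the top face of the balance's flat dark metal pan: a level disc 80 mm in diameter and 5 mm thick, fixed, its top face 85 mm above the bench, on a thin stem 26 mm above the balance's housing. The white housing (230 x 170 mm, top 54 mm above the bench) stands fixed; its long side runs along this point's x axis and reaches 150 mm behind the pan centre towards -x (the display end, towards the robot) and 80 mm towards +x. z axis up.
- amber_blue_mid (a point): Centre (40 mm above its underside) of a bystander bottle of the same shape and size: amber glass, white label band, BLUE cap. Not to be moved.
- white_red_mid (a point): Centre (40 mm above its underside) of a bystander bottle of the same shape and size: WHITE plastic with a red cap. Not to be moved.
Mind the look-alikes: they are no part of the job. Leave any turquoise look-alike of the part that bears amber_red_mid alone.

How it is judged:
By the outcome, as a careful person would: the job done as asked, in the order asked, and still so for the second after the job is handed in, with the robot touching nothing.
It also fails if it takes over 38 s, if anything falls off the work surface, if the arm or the gripper's body presses on something with over 40 N, if the wrist force passes 120 N, or if a joint passes its speed limit or range.

## Working session

There is one attempt and no reset: what is moved stays moved. The work goes in short steps, Python scripts to look and compute and a tool call to move; the robot and the scene stay as the last step left them, time stands still between calls to the robot, and variables do not carry over. Pictures are saved under pics/ and viewed, and the job is handed in when it is done.

Besides the shell and the picture viewer there is one more tool, called after "Emit:" by a JSON object that holds its "api" and its "payload", one argument or row to a line. arm_command: Moves the arm, as the interface text tells. Its arguments: {"type":"object","properties":{"motion":{"type":"array","items":{"type":"object","properties":{"x":{"type":"number"},"y":{"type":"number"},"z":{"type":"number"},"roll":{"type":"number"},"fingers":{"type":"number"}}}}},"required":["motion"]}

```bash
mkdir -p pics; python3 - <<'E'
from workcell import *
import cv2
o=get_obs();print(o['clock'],o['eef_pos'],o['tool_rot'],o['grip_width'],o['ft_force'])
for n in("top","side"):
    c=camera(n);cv2.imwrite(f'pics/{n}0.png',c['frame'][:,:,::-1]);print(n,c['intrinsics'],c['rvec'],c['tvec'])
E
```

```text
0.0 [ 0.21758004 -0.44948351  0.23039622] [-0.68904688 -0.15877062  0.68938854 -0.15732046] 0.08515424732657517 [-0.23999118 -0.05924757 -0.00711556]
top [[413.32412389   0.         315.73417304]
 [  0.         413.32412389 199.22338147]
 [  0.           0.           1.        ]] [ 2.07482131 -2.13503015  0.15568293] [0.08212762 0.57099245 0.8211426 ]
side [[379.9705883    0.         323.73309215]
 [  0.         379.9705883  201.87940747]
 [  0.           0.           1.        ]] [ 0.99579739 -2.5333315   0.91977099] [0.4685532  0.33740145 0.55319401]
```

View pics/top0.png

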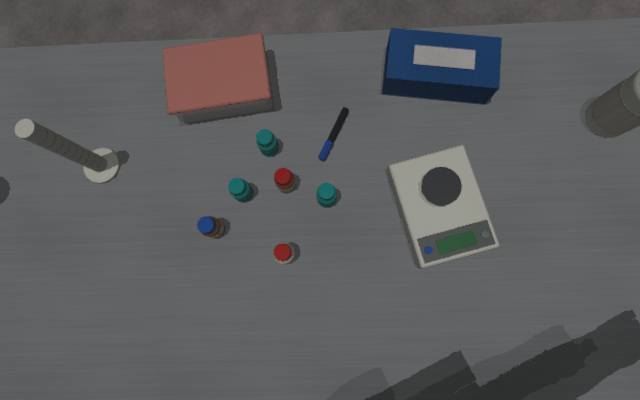

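View pics/side0.png

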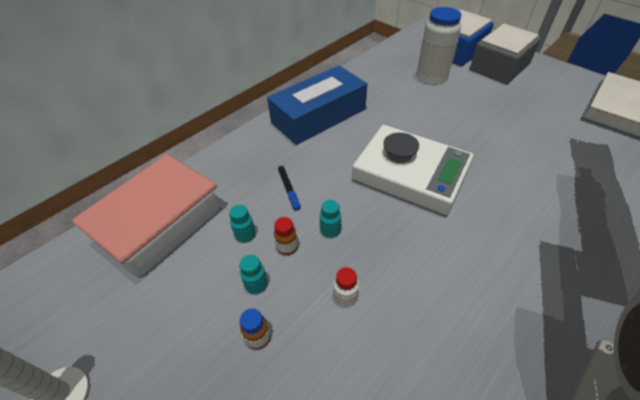

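The top view shows the target's red cap at about (284,177), with turquoise look-alikes around it at (267,140), (240,188) and (327,193). The white bottle with the red cap is at (283,253), the blue cap at (209,226) and the pan at (441,187). The side view agrees.

```bash
cat >h.py <<'E'
import numpy as np,cv2
def cam(c):
    R=cv2.Rodrigues(np.array(c['rvec'],float))[0];return np.array(c['intrinsics']),R,np.array(c['tvec'],float).ravel()
def ray(c,p):
    K,R,t=cam(c);return -R.T@t, R.T@np.linalg.inv(K)@np.array([p[0],p[1],1.])
def plane(c,p,z):
    o,d=ray(c,p);return o+d*(z-o[2])/d[2]
def tri(c1,p1,c2,p2):
    P=[]
    for c in(c1,c2):
        K,R,t=cam(c);P.append(K@np.c_[R,t])
    X=cv2.triangulatePoints(P[0],P[1],np.array(p1,float).reshape(2,1),np.array(p2,float).reshape(2,1)).ravel();return X[:3]/X[3]
def blobs(c,col):
    h=cv2.cvtColor(c['frame'],cv2.COLOR_RGB2HSV).astype(int);H,S,V=h[...,0],h[...,1],h[...,2]
    m={'red':((H<4)|(H>174))&(S>190)&(V>80),'blue':(H>108)&(H<125)&(S>180)&(V>80),'turq':(H>80)&(H<98)&(S>130)&(V>50),'dark':(V<75)&(S<70)}[col]
    n,l,s,ce=cv2.connectedComponentsWithStats(m.astype(np.uint8))
    return [(ce[i],s[i]) for i in range(1,n) if s[i][4]>40]
E
python3 - <<'E'
from workcell import *
from h import *
np.set_printoptions(precision=4,suppress=True)
T=camera('top');S=camera('side')
for n,c in(('top',T),('side',S)):
  for col in('red','blue','turq','dark'):
    for ce,s in blobs(c,col):
        if s[4]<4000: print(n,col,ce,s,plane(c,ce,.085 if col=='dark' else .073 if col!='turq' else .05)[:2])
E
```

```text
top red [281.6933 174.44  ] [276 169  14  12  75] [0.6252 0.1356]
top blue [325.3607 148.1475] [320 141  11  16  61] [0.6794 0.0419]
top blue [204.6917 223.8947] [198 217  15  15 133] [0.5251 0.2971]
top turq [265.7175 140.1714] [257 129  20  24 315] [0.7101 0.173 ]
top turq [238.7439 188.0854] [229 178  21  22 328] [0.604  0.2318]
top turq [326.3393 193.8929] [317 183  20  22 336] [0.5849 0.043 ]
top dark [243.5656 101.4434] [ 183   50   99   75 1556] [0.7873 0.2153]
top dark [613.8291 110.8893] [ 585   71   55   67 2159] [ 0.733  -0.5561]
top dark [338.2379 124.8039] [328 107  21  44 311] [0.7259 0.0131]
top dark [ 66.1845 147.8886] [  24  122   83   49 1355] [0.6974 0.5994]
top dark [278.3143 147.3   ] [267 138  16  19  70] [0.6812 0.1407]
top dark [121.1677 159.    ] [112 150  17  29 161] [0.6681 0.4769]
top dark [440.8963 185.8556] [ 422  167   39   39 1177] [ 0.5868 -0.1906]
top dark [292.6183 185.1298] [280 174  21  20 131] [0.5986 0.1117]
top dark [  3.5515 189.3299] [  0 177  10  26 194] [0.6105 0.7279]
top dark [252.9647 191.3294] [242 183  17  20  85] [0.5883 0.1941]
top d
[... 530 characters left out ...]
0.0747]
side blue [250.9126 320.3852] [241 310  21  23 366] [0.5225 0.2939]
side turq [329.9904 218.3662] [320 200  21  37 628] [0.5804 0.0476]
side turq [241.5181 223.2154] [230 205  25  37 664] [0.701  0.1747]
side turq [252.6623 273.949 ] [240 255  27  39 764] [0.5971 0.2329]
side dark [509.7139  54.5189] [ 470    0   92   84 1877] [ 0.5845 -0.7122]
side dark [573.1235  15.7171] [562   0  23  35 251] [ 0.5439 -1.0762]
side dark [611.4652 128.3155] [581 117  59  23 187] [ 0.2652 -0.5569]
side dark [399.7952 147.9596] [385 134  33  29 669] [ 0.5814 -0.1798]
side dark [284.6538 178.1603] [278 166  15  26 156] [0.7012 0.0537]
side dark [179.3129 244.1718] [143 207  79  69 163] [0.7208 0.2923]
```

```bash
python3 - <<'E'
from workcell import *
from h import *
T=camera('top');S=camera('side')
def crop(c,x,y,w,s):return cv2.resize(c['frame'][y:y+w,x:x+w,::-1],None,fx=s,fy=s,interpolation=cv2.INTER_CUBIC)
a=np.vstack([np.hstack([crop(T,260,155,50,6),crop(T,410,155,60,5)]),np.hstack([crop(S,258,208,50,6),crop(S,370,120,60,5)])])
cv2.imwrite('pics/z.png',a)
E
```

```text
(no output)
```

View pics/z.png

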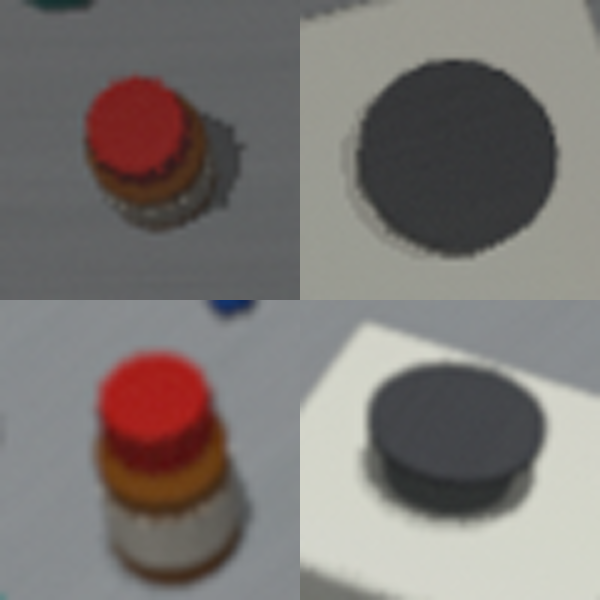

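The crops show the cap top as an ellipse centred near (282.3,175.5) in the top view and (283.5,223.5) in the side view. The pan face is centred near (441,186.2) in the top view and (401.2,144) in the side view.

```bash
python3 - <<'E'
from workcell import *
from h import *
np.set_printoptions(precision=4,suppress=True)
T=camera('top');S=camera('side')
for n,a,b,z in(('cap',(282.3,175.5),(283.5,223.5),.08),('pan',(441,186.2),(401.2,144),.085)):
    print(n,plane(T,a,z),plane(S,b,z),tri(T,a,S,b))
# pan diameter check, housing axis
print(np.linalg.norm(plane(T,(421.5,186),.085)-plane(T,(461,186),.085)))
A=[plane(T,p,.054) for p in((390,163),(463,148),(497,243),(423,265))];print(A)
d=A[1]-A[2]+A[0]-A[3];print('axis',np.degrees(np.arctan2(d[1],d[0])))
# camera centre
print(ray(T,(0,0))[0],ray(S,(0,0))[0])
from scipy.spatial.transform import Rotation as Ro
o=get_obs();print(o['clock'],o['eef_pos']);print(Ro.from_quat(o['tool_rot']).as_matrix())
E
```

```text
cap [0.6211 0.1335 0.08  ] [0.6205 0.1324 0.08  ] [0.6204 0.1331 0.081 ]
pan [ 0.5861 -0.1907  0.085 ] [ 0.5868 -0.1926  0.085 ] [ 0.5855 -0.1901  0.0874]
0.07931887735991246
[array([ 0.6471, -0.0953,  0.054 ]), array([ 0.6746, -0.2523,  0.054 ]), array([ 0.4702, -0.3026,  0.054 ]), array([ 0.4297, -0.1496,  0.054 ])]
axis 13.93269438401055
[0.4096 0.0335 0.9155] [0.2652 0.387  0.6475]
0.4 [ 0.2178 -0.45    0.2312]
[[-0.0001  0.4357 -0.9001]
 [ 0.0003 -0.9001 -0.4357]
 [-1.     -0.0003 -0.    ]]
```

Emit:
{"api": "arm_command", "payload": {
  "motion": [
    {"y": -0.0175, "z": -0.0308, "fingers": 1},
    {"y": -0.0175, "z": -0.0308, "fingers": 1},
    {"y": -0.0175, "z": -0.0308, "fingers": 1},
    {"y": -0.0175, "z": -0.0308, "fingers": 1},
    {"y": -0.0175, "z": -0.0308, "fingers": 1},
    {"y": -0.0175, "z": -0.0308, "fingers": 1},
    {"y": -0.0175, "z": -0.0308, "fingers": 1},
    {"y": -0.0175, "z": -0.0308, "fingers": 1},
    {"y": -0.0175, "z": -0.0308, "fingers": 1},
    {"y": -0.0175, "z": -0.0308, "fingers": 1},
    {"y": -0.0175, "z": -0.0308, "fingers": 1},
    {"y": -0.0175, "z": -0.0308, "fingers": 1},
    {"y": -0.0175, "z": -0.0308, "fingers": 1},
    {"y": -0.0175, "z": -0.0308, "fingers": 1},
    {"y": -0.0175, "z": -0.0308, "fingers": 1},
    {"y": -0.0175, "z": -0.0308, "fingers": 1},
    {"y": -0.0175, "z": -0.0308, "fingers": 1},
    {"y": -0.0175, "z": -0.0308, "fingers": 1}
  ]
}}

```text
schema error: expected keys x, y, z, roll, fingers
```

Emit:
{"api": "arm_command", "payload": {
  "motion": [
    {"roll": -0.12},
    {"roll": -0.12},
    {"roll": -0.12},
    {"roll": -0.12},
    {"roll": -0.12},
    {"roll": -0.05},
    {}
  ]
}}

```text
schema error: expected keys x, y, z, roll, fingers
```

```bash
cat >st.py <<'E'
import sys
from workcell import *
from h import *
from scipy.spatial.transform import Rotation as Ro
np.set_printoptions(precision=4,suppress=True)
o=get_obs();R=Ro.from_quat(o['tool_rot']).as_matrix();p=np.array(o['eef_pos'])
print('t',o['clock'],'p',p,'q',o['joint_pos'],'g',o['grip_width'],'F',o['ft_force'])
print('R',R.round(3).tolist())
if len(sys.argv)>3: print('tool shift to go',R.T@(np.array([float(v) for v in sys.argv[1:4]])-p))
E
python3 st.py 0.621 0.133 0.15; python3 - <<'E'
from workcell import *
from h import *
cv2.imwrite('pics/w1.png',camera('wrist')['frame'][:,:,::-1])
E
```

```text
t 0.4 p [ 0.2178 -0.45    0.2312] q [-1.12    0.2407  0.0048  1.3352  0.      1.5708] g 0.08535651219336675 F [-0.8091 -0.1204 -0.7412]
R [[-0.0, 0.436, -0.9], [0.0, -0.9, -0.436], [-1.0, -0.0, -0.0]]
tool shift to go [ 0.0813 -0.349  -0.6169]
```

View pics/w1.png

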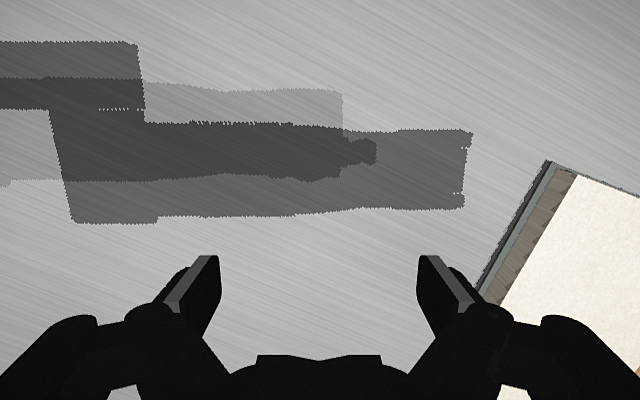

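All five keys are required and both calls were refused, so nothing moved. The wrist view shows only bench and shadow between the fingers.

Emit:
{"api": "arm_command", "payload": {
  "motion": [
    {"x": 0, "y": -0.0175, "z": -0.0308, "roll": 0, "fingers": 1},
    {"x": 0, "y": -0.0175, "z": -0.0308, "roll": 0, "fingers": 1},
    {"x": 0, "y": -0.0175, "z": -0.0308, "roll": 0, "fingers": 1},
    {"x": 0, "y": -0.0175, "z": -0.0308, "roll": 0, "fingers": 1},
    {"x": 0, "y": -0.0175, "z": -0.0308, "roll": 0, "fingers": 1},
    {"x": 0, "y": -0.0175, "z": -0.0308, "roll": 0, "fingers": 1},
    {"x": 0, "y": -0.0175, "z": -0.0308, "roll": 0, "fingers": 1},
    {"x": 0, "y": -0.0175, "z": -0.0308, "roll": 0, "fingers": 1},
    {"x": 0, "y": -0.0175, "z": -0.0308, "roll": 0, "fingers": 1},
    {"x": 0, "y": -0.0175, "z": -0.0308, "roll": 0, "fingers": 1},
    {"x": 0, "y": -0.0175, "z": -0.0308, "roll": 0, "fingers": 1},
    {"x": 0, "y": -0.0175, "z": -0.0308, "roll": 0, "fingers": 1},
    {"x": 0, "y": -0.0175, "z": -0.0308, "roll": 0, "fingers": 1},
    {"x": 0, "y": -0.0175, "z": -0.0308, "roll": 0, "fingers": 1},
    {"x": 0, "y": -0.0175, "z": -0.0308, "roll": 0, "fingers": 1},
    {"x": 0, "y": -0.0175, "z": -0.0308, "roll": 0, "fingers": 1},
    {"x": 0, "y": -0.0175, "z": -0.0308, "roll": 0, "fingers": 1},
    {"x": 0, "y": -0.0175, "z": -0.0308, "roll": 0, "fingers": 1}
  ]
}}

```text
clock: 1.95
eef_pos: [0.5963, 0.0904, 0.2318]
tool_rot: [0.692, 0.15, -0.688, 0.156]
ft_force: [1.3, -1.2, 0.2]
grip_width: 0.0853
```

Emit:
{"api": "arm_command", "payload": {
  "motion": [
    {"x": 0, "y": 0, "z": 0, "roll": -0.12, "fingers": 1},
    {"x": 0, "y": 0, "z": 0, "roll": -0.12, "fingers": 1},
    {"x": 0, "y": 0, "z": 0, "roll": -0.12, "fingers": 1},
    {"x": 0, "y": 0, "z": 0, "roll": -0.12, "fingers": 1},
    {"x": 0, "y": 0, "z": 0, "roll": -0.12, "fingers": 1},
    {"x": 0, "y": 0, "z": 0, "roll": -0.05, "fingers": 1},
    {"x": 0, "y": 0, "z": 0, "roll": 0, "fingers": 1}
  ]
}}

```text
clock: 2.53
eef_pos: [0.6003, 0.1012, 0.2269]
tool_rot: [0.6, 0.373, -0.599, 0.378]
ft_force: [-0.7, 0.1, -0.2]
grip_width: 0.0855
```

```bash
python3 st.py 0.621 0.133 0.15
```

```text
t 2.5333 p [0.6003 0.1012 0.2269] q [ 0.1698  0.4605  0.31    1.4168 -0.0055  2.1924] g 0.08548365906421262 F [-0.7219  0.1291 -0.2086]
R [[0.004, 0.9, -0.437], [-0.005, -0.437, -0.9], [-1.0, 0.006, 0.002]]
tool shift to go [ 0.0769  0.0042 -0.0378]
```

Emit:
{"api": "arm_command", "payload": {
  "motion": [
    {"x": 0.019, "y": 0.001, "z": -0.013, "roll": 0, "fingers": 1},
    {"x": 0.019, "y": 0.001, "z": -0.013, "roll": 0, "fingers": 1},
    {"x": 0.019, "y": 0.001, "z": -0.013, "roll": 0, "fingers": 1},
    {"x": 0, "y": 0, "z": 0, "roll": 0, "fingers": 1}
  ]
}}

```text
clock: 2.87
eef_pos: [0.6226, 0.1351, 0.1705]
tool_rot: [0.603, 0.37, -0.599, 0.376]
ft_force: [-0.8, -0.0, -0.8]
grip_width: 0.0856
```

```bash
python3 st.py 0.621 0.133 0.15; python3 - <<'E'
from workcell import *
from h import *
c=camera('wrist');f=c['frame'][:,:,::-1].copy()
K,R,t=cam(c)
p,_=cv2.projectPoints(np.array([[.621,.133,.08],[.621,.133,0.]]),R,t,K,None);print(p.reshape(-1,2))
for q in p.reshape(-1,2): cv2.circle(f,(int(q[0]),int(q[1])),4,(0,255,0),1)
cv2.imwrite('pics/w2.png',f)
E
```

```text
t 2.8667 p [0.6226 0.1351 0.1705] q [ 0.2165  0.5371  0.2868  1.3118 -0.0061  2.2475] g 0.08562472626601669 F [-0.8398 -0.0367 -0.8121]
R [[0.01, 0.896, -0.444], [-0.004, -0.444, -0.896], [-1.0, 0.011, -0.001]]
tool shift to go [ 0.0204 -0.0007  0.0026]
[[315.6038909  207.41467004]
 [315.45957649 182.55363161]]
```

View pics/w2.png

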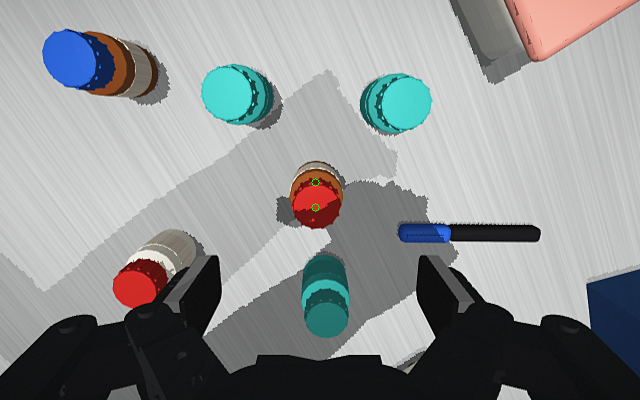

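The wrist view shows the amber bottle's red cap centred at about (317,204), 1 to 2 mm from my projected point. The turquoise neighbours and the pen lie clear of the jaw line.

```bash
python3 - <<'E'
from workcell import *
from h import *
c=camera('wrist')
for p in((316.8,203.5),):print(plane(c,p,.08))
print([ (plane(c,p,.08)) for p in((246-12,94),(400,103),(326,322),(134,284))])
E
python3 st.py 0.621 0.1335 0.02
```

```text
[0.62323342 0.1339058  0.08      ]
[array([0.60762295, 0.22776567, 0.08      ]), array([0.70583025, 0.17265836, 0.08      ]), array([0.58453783, 0.03893292, 0.08      ]), array([0.4643776 , 0.13894664, 0.08      ])]
t 2.9667 p [0.6234 0.1338 0.1742] q [ 0.2148  0.5331  0.2899  1.3151 -0.0071  2.2462] g 0.08536285134645459 F [ 0.7904 -0.7601 -0.285 ]
R [[0.014, 0.896, -0.444], [-0.004, -0.444, -0.896], [-1.0, 0.014, -0.002]]
tool shift to go [ 0.1541 -0.0042  0.0017]
```

Emit:
{"api": "arm_command", "payload": {
  "motion": [
    {"x": 0.02, "y": -0.001, "z": 0, "roll": 0, "fingers": 1},
    {"x": 0.02, "y": -0.001, "z": 0, "roll": 0, "fingers": 1},
    {"x": 0.02, "y": -0.001, "z": 0, "roll": 0, "fingers": 1},
    {"x": 0.02, "y": 0, "z": 0, "roll": 0, "fingers": 1},
    {"x": 0, "y": 0, "z": 0, "roll": 0, "fingers": 1},
    {"x": 0, "y": 0, "z": 0, "roll": 0, "fingers": 1}
  ]
}}

```text
clock: 3.47
eef_pos: [0.6271, 0.1322, 0.1035]
tool_rot: [0.611, 0.364, -0.594, 0.377]
ft_force: [0.1, 0.0, 1.6]
grip_width: 0.0854
```

```bash
python3 st.py 0.622 0.1335 0.02
```

```text
t 3.4667 p [0.6271 0.1322 0.1035] q [ 0.2119  0.5706  0.1636  1.1346 -0.0088  2.2508] g 0.08544618567008186 F [0.0708 0.0092 1.6019]
R [[0.03, 0.892, -0.451], [-0.002, -0.451, -0.892], [-1.0, 0.028, -0.012]]
tool shift to go [ 0.0833 -0.0075  0.0021]
```

Emit:
{"api": "arm_command", "payload": {
  "motion": [
    {"x": 0.012, "y": -0.004, "z": 0, "roll": 0, "fingers": 1},
    {"x": 0.012, "y": -0.003, "z": 0.001, "roll": 0, "fingers": 1},
    {"x": 0.012, "y": -0.001, "z": 0.001, "roll": 0, "fingers": 1},
    {"x": 0.012, "y": -0.001, "z": 0, "roll": 0, "fingers": 1},
    {"x": 0, "y": 0, "z": 0, "roll": 0, "fingers": 1},
    {"x": 0, "y": 0, "z": 0, "roll": 0, "fingers": 1}
  ]
}}

```text
clock: 3.97
eef_pos: [0.6276, 0.1335, 0.0693]
tool_rot: [0.619, 0.36, -0.588, 0.378]
ft_force: [-0.4, 0.4, 1.3]
grip_width: 0.0852
```

```bash
python3 st.py 0.622 0.1335 0.02
```

```text
t 3.9667 p [0.6276 0.1335 0.0693] q [ 0.2143  0.586   0.0935  1.0285 -0.0098  2.2582] g 0.08520440801565693 F [-0.4243  0.3607  1.3345]
R [[0.051, 0.889, -0.455], [0.001, -0.456, -0.89], [-0.999, 0.045, -0.024]]
tool shift to go [ 0.049  -0.0072  0.0038]
```

The tool has tilted about 3° during the descent, from joint lag that each row does not make up. I'll go up a little and check whether that reverses it.

Emit:
{"api": "arm_command", "payload": {
  "motion": [
    {"x": -0.02, "y": 0, "z": 0, "roll": 0, "fingers": 1},
    {"x": -0.02, "y": 0, "z": 0, "roll": 0, "fingers": 1},
    {"x": -0.02, "y": 0, "z": 0, "roll": 0, "fingers": 1}
  ]
}}

```text
clock: 4.22
eef_pos: [0.6231, 0.1323, 0.131]
tool_rot: [0.617, 0.36, -0.59, 0.377]
ft_force: [0.8, 0.1, -0.4]
grip_width: 0.0854
```

```bash
python3 st.py 0.622 0.1335 0.02; python3 -c "
from workcell import *
camera('side');camera('side')";python3 st.py 0.622 0.1335 0.02
```

```text
t 4.2167 p [0.6231 0.1323 0.131 ] q [ 0.2141  0.5308  0.1702  1.1652 -0.0101  2.2594] g 0.08541293996307135 F [ 0.8046  0.148  -0.3787]
R [[0.046, 0.888, -0.457], [-0.0, -0.457, -0.889], [-0.999, 0.041, -0.021]]
tool shift to go [ 0.1108 -0.006   0.0017]
t 4.3167 p [0.6268 0.1332 0.1359] q [ 0.2142  0.5264  0.1754  1.1638 -0.0101  2.2593] g 0.08510719220398665 F [1.3339 0.3884 0.6269]
R [[0.057, 0.888, -0.456], [0.002, -0.457, -0.889], [-0.998, 0.05, -0.028]]
tool shift to go [ 0.1154 -0.0101  0.0051]
```

Emit:
{"api": "arm_command", "payload": {
  "motion": [
    {"x": 0, "y": 0, "z": 0, "roll": 0, "fingers": 1},
    {"x": 0, "y": 0, "z": 0, "roll": 0, "fingers": 1},
    {"x": 0, "y": 0, "z": 0, "roll": 0, "fingers": 1}
  ]
}}

```text
clock: 4.57
eef_pos: [0.6283, 0.1332, 0.1394]
tool_rot: [0.623, 0.358, -0.584, 0.379]
ft_force: [0.5, -0.1, -0.2]
grip_width: 0.0854
```

```bash
python3 st.py 0.622 0.1335 0.02
```

```text
t 4.5667 p [0.6283 0.1332 0.1394] q [ 0.2136  0.5226  0.1781  1.1647 -0.0102  2.2594] g 0.08544628505943654 F [ 0.487  -0.091  -0.2105]
R [[0.062, 0.887, -0.457], [0.003, -0.458, -0.889], [-0.998, 0.054, -0.031]]
tool shift to go [ 0.1187 -0.0122  0.0063]
```

Emit:
{"api": "arm_command", "payload": {
  "motion": [
    {"x": -0.02, "y": 0, "z": 0, "roll": 0, "fingers": 1},
    {"x": -0.02, "y": 0, "z": 0, "roll": 0, "fingers": 1}
  ]
}}

```text
clock: 4.73
eef_pos: [0.6222, 0.1321, 0.1736]
tool_rot: [0.619, 0.359, -0.588, 0.377]
ft_force: [0.3, 0.5, -0.8]
grip_width: 0.0856
```

```bash
python3 st.py 0.622 0.1335 0.02
```

```text
t 4.7333 p [0.6222 0.1321 0.1736] q [ 0.2141  0.4999  0.2327  1.2544 -0.0103  2.2602] g 0.08563312739577715 F [ 0.286   0.5157 -0.8202]
R [[0.05, 0.888, -0.457], [0.0, -0.458, -0.889], [-0.999, 0.045, -0.023]]
tool shift to go [ 0.1534 -0.0076  0.0024]
```

```bash
cat >hold.py <<'E'
from workcell import *
import sys
import numpy as np
np.set_printoptions(precision=4,suppress=True)
from scipy.spatial.transform import Rotation as Ro
def pr():
    o=get_obs();q=o['joint_pos'];R=Ro.from_quat(o['tool_rot']).as_matrix()
    print(round(o['clock'],3),np.array(o['eef_pos']),'tilt',R[:2,0],'q',np.array(q)[1:4],'v',np.array(o['joint_vel'])[1:4])
pr()
for i in range(int(sys.argv[1])): camera('side');pr()
E
python3 hold.py 3
```

```text
4.733 [0.6222 0.1321 0.1736] tilt [0.0503 0.0004] q [0.4999 0.2327 1.2544] v [-0.1196  0.3395  0.5388]
4.783 [0.6238 0.1325 0.178 ] tilt [0.056  0.0017] q [0.4963 0.238  1.2574] v [-0.0089 -0.0055 -0.0968]
4.833 [0.6244 0.1326 0.1769] tilt [0.0575 0.002 ] q [0.497  0.2363 1.2534] v [ 0.0218 -0.0462 -0.0513]
4.883 [0.6239 0.1325 0.1753] tilt [0.0557 0.0016] q [0.4982 0.234  1.2518] v [ 0.0217 -0.0413 -0.0149]
```

Emit:
{"api": "arm_command", "payload": {
  "motion": [
    {"x": 0, "y": 0, "z": 0, "roll": 0, "fingers": 1}
  ]
}}

```text
clock: 4.97
eef_pos: [0.6234, 0.1324, 0.1739]
tool_rot: [0.62, 0.358, -0.587, 0.378]
ft_force: [0.4, 0.3, 0.1]
grip_width: 0.0858
```

```bash
python3 hold.py 1
```

```text
4.967 [0.6234 0.1324 0.1739] tilt [0.0541 0.0013] q [0.4993 0.2321 1.2506] v [ 0.0059 -0.0074 -0.0127]
5.017 [0.6233 0.1324 0.1737] tilt [0.0537 0.0012] q [0.4994 0.232  1.2505] v [ 0.003  -0.002   0.0022]
```

Emit:
{"api": "arm_command", "payload": {
  "motion": [
    {"x": 0.03, "y": 0, "z": 0, "roll": 0, "fingers": 1}
  ]
}}

```text
clock: 5.1
eef_pos: [0.6287, 0.1332, 0.1489]
tool_rot: [0.624, 0.357, -0.583, 0.379]
ft_force: [2.6, 0.3, 1.0]
grip_width: 0.0851
```

```bash
python3 hold.py 3
```

```text
5.1 [0.6287 0.1332 0.1489] tilt [0.0647 0.0035] q [0.5154 0.1916 1.1829] v [ 0.3036 -0.6535 -0.9099]
5.15 [0.6233 0.132  0.1378] tilt [0.0486 0.    ] q [0.5245 0.1779 1.1767] v [ 0.0505 -0.0601  0.1433]
5.2 [0.6212 0.1316 0.1377] tilt [ 0.0432 -0.0011] q [0.5247 0.1783 1.1825] v [-0.0204  0.051   0.0768]
5.25 [0.622  0.1317 0.1397] tilt [ 0.0452 -0.0007] q [0.5234 0.1813 1.1847] v [-0.0301  0.0632  0.0195]
```

A single down row followed by a short hold overshoots and reduces the tilt, so I'll descend that way.

Emit:
{"api": "arm_command", "payload": {
  "motion": [
    {"x": 0.03, "y": -0.001, "z": -0.001, "roll": 0, "fingers": 1}
  ]
}}

```text
clock: 5.33
eef_pos: [0.6273, 0.1339, 0.1159]
tool_rot: [0.621, 0.358, -0.586, 0.378]
ft_force: [1.9, 0.1, 2.0]
grip_width: 0.0855
```

```bash
python3 hold.py 2
```

```text
5.333 [0.6273 0.1339 0.1159] tilt [0.0567 0.0017] q [0.542  0.1473 1.1203] v [ 0.3594 -0.5989 -0.8683]
5.383 [0.6213 0.1329 0.1051] tilt [ 0.0404 -0.0015] q [0.5514 0.1342 1.1145] v [ 0.0354 -0.06    0.1412]
5.433 [0.6196 0.1324 0.1054] tilt [ 0.0361 -0.0027] q [0.551  0.1349 1.12  ] v [-0.0302  0.0515  0.0648]
```

Emit:
{"api": "arm_command", "payload": {
  "motion": [
    {"x": 0.03, "y": -0.001, "z": 0, "roll": 0, "fingers": 1}
  ]
}}

```text
clock: 5.52
eef_pos: [0.6242, 0.1337, 0.0818]
tool_rot: [0.618, 0.359, -0.589, 0.377]
ft_force: [3.4, 0.9, 0.5]
grip_width: 0.0855
```

```bash
python3 hold.py 2;python3 st.py 0.622 0.1335 0.02
```

```text
5.517 [0.6242 0.1337 0.0818] tilt [ 0.047  -0.0003] q [0.5716 0.1039 1.0572] v [ 0.3845 -0.5553 -0.8589]
5.567 [0.6179 0.1325 0.0714] tilt [ 0.0312 -0.0036] q [0.5809 0.0915 1.0516] v [ 0.0295 -0.0597  0.1444]
5.617 [0.6163 0.1321 0.072 ] tilt [ 0.0273 -0.0045] q [0.5803 0.0921 1.0569] v [-0.034   0.0483  0.0599]
t 5.6167 p [0.6163 0.1321 0.072 ] q [ 0.2161  0.5803  0.0921  1.0569 -0.0103  2.262 ] g 0.0853283222943316 F [-0.5861  0.1664 -0.8941]
R [[0.027, 0.889, -0.457], [-0.005, -0.457, -0.889], [-1.0, 0.026, -0.008]]
tool shift to go [ 0.0521  0.0031 -0.0034]
```

Tilt is down to 0.027 and falling.

Emit:
{"api": "arm_command", "payload": {
  "motion": [
    {"x": 0.026, "y": 0.003, "z": -0.003, "roll": 0, "fingers": 1}
  ]
}}

```text
clock: 5.7
eef_pos: [0.6244, 0.134, 0.052]
tool_rot: [0.614, 0.361, -0.593, 0.376]
ft_force: [2.0, 0.6, 0.8]
grip_width: 0.0852
```

```bash
python3 hold.py 2;python3 st.py 0.622 0.1335 0.02
```

```text
5.7 [0.6244 0.134  0.052 ] tilt [ 0.0357 -0.0027] q [0.6082 0.0843 1.0127] v [ 0.4728 -0.2143 -0.6257]
5.75 [0.6205 0.1332 0.0435] tilt [ 0.0245 -0.0051] q [0.6176 0.077  1.0074] v [ 0.0128 -0.0622  0.1103]
5.8 [0.6189 0.1328 0.044 ] tilt [ 0.0212 -0.0059] q [0.6166 0.0767 1.0115] v [-0.036   0.0253  0.0477]
t 5.8 p [0.6189 0.1328 0.044 ] q [ 0.2163  0.6166  0.0767  1.0115 -0.0103  2.2621] g 0.0856763502451043 F [-0.7656  0.2236  0.0459]
R [[0.021, 0.889, -0.457], [-0.006, -0.457, -0.889], [-1.0, 0.022, -0.004]]
tool shift to go [ 0.0241  0.0019 -0.0019]
```

Emit:
{"api": "arm_command", "payload": {
  "motion": [
    {"x": 0.022, "y": 0.002, "z": -0.002, "roll": 0, "fingers": 1}
  ]
}}

```text
clock: 5.88
eef_pos: [0.6252, 0.1342, 0.0276]
tool_rot: [0.611, 0.362, -0.596, 0.375]
ft_force: [1.3, -0.2, 1.6]
grip_width: 0.0852
```

```bash
python3 hold.py 4;python3 st.py 0.622 0.1335 0.02; python3 - <<'E'
from workcell import *
from h import *
a=camera('wrist')['frame'];b=camera('side')['frame']
cv2.imwrite('pics/w3.png',np.vstack([a[100:400,:,::-1],b[100:400,:,::-1]]))
E
```

```text
5.883 [0.6252 0.1342 0.0276] tilt [ 0.0285 -0.0043] q [0.6398 0.0709 0.9749] v [ 0.3944 -0.1593 -0.5176]
5.933 [0.6218 0.1335 0.0208] tilt [ 0.0196 -0.0062] q [0.6473 0.0649 0.9705] v [ 0.0073 -0.0556  0.087 ]
5.983 [0.6204 0.1332 0.0212] tilt [ 0.0169 -0.0068] q [0.6464 0.0644 0.9738] v [-0.0297  0.0154  0.0357]
6.033 [0.6211 0.1333 0.0224] tilt [ 0.0186 -0.0065] q [0.645  0.0654 0.9745] v [-0.0278  0.022  -0.0021]
6.083 [0.6221 0.1335 0.0235] tilt [ 0.021  -0.0059] q [0.6439 0.0664 0.9741] v [-0.0178  0.016  -0.0123]
t 6.0833 p [0.6221 0.1335 0.0235] q [ 0.2163  0.6439  0.0664  0.9741 -0.0103  2.2622] g 0.08561370933950876 F [-0.168  -0.2238  0.5288]
R [[0.021, 0.889, -0.457], [-0.006, -0.457, -0.889], [-1.0, 0.021, -0.004]]
tool shift to go [ 0.0035 -0.0001  0.    ]
```

View pics/w3.png

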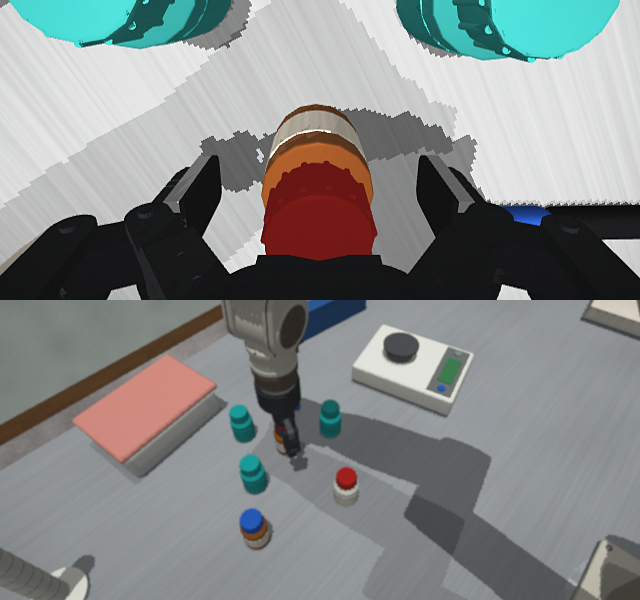

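The wrist view shows the bottle at u≈319, centred between the jaws (219 and 417). The side view shows every bystander still standing. I'll close the fingers, lowering 3 mm more.

Emit:
{"api": "arm_command", "payload": {
  "motion": [
    {"x": 0.003, "y": 0, "z": 0, "roll": 0, "fingers": 0},
    {"x": 0, "y": 0, "z": 0, "roll": 0, "fingers": 0},
    {"x": 0, "y": 0, "z": 0, "roll": 0, "fingers": 0},
    {"x": 0, "y": 0, "z": 0, "roll": 0, "fingers": 0},
    {"x": 0, "y": 0, "z": 0, "roll": 0, "fingers": 0},
    {"x": 0, "y": 0, "z": 0, "roll": 0, "fingers": 0},
    {"x": 0, "y": 0, "z": 0, "roll": 0, "fingers": 0}
  ]
}}

```text
clock: 6.77
eef_pos: [0.6256, 0.1343, 0.0274]
tool_rot: [0.612, 0.361, -0.595, 0.375]
ft_force: [-0.8, 0.7, -1.7]
grip_width: 0.0423
```

```bash
python3 st.py 0.5863 -0.191 0.15
```

```text
t 6.7667 p [0.6256 0.1343 0.0274] q [ 0.2163  0.6387  0.0681  0.9705 -0.0101  2.2621] g 0.04233929120249015 F [-0.7957  0.7259 -1.7382]
R [[0.031, 0.889, -0.457], [-0.003, -0.457, -0.889], [-1.0, 0.029, -0.011]]
tool shift to go [-0.1227  0.1175  0.3059]
```

Emit:
{"api": "arm_command", "payload": {
  "motion": [
    {"x": -0.02, "y": 0, "z": 0, "roll": 0, "fingers": 0},
    {"x": -0.03, "y": 0, "z": 0, "roll": 0, "fingers": 0},
    {"x": -0.03, "y": 0, "z": 0, "roll": 0, "fingers": 0},
    {"x": -0.03, "y": 0, "z": 0, "roll": 0, "fingers": 0},
    {"x": -0.03, "y": 0, "z": 0, "roll": 0, "fingers": 0}
  ]
}}

```text
clock: 7.18
eef_pos: [0.613, 0.1328, 0.1583]
tool_rot: [-0.603, -0.365, 0.604, -0.372]
ft_force: [-0.0, -0.6, -0.6]
grip_width: 0.0422
```

```bash
python3 hold.py 3; python3 st.py 0.5863 -0.191 0.17; python3 - <<'E'
from workcell import *
from h import *
a=camera('wrist')['frame'];b=camera('side')['frame']
cv2.imwrite('pics/w4.png',np.vstack([a[100:400,:,::-1],b[100:400,:,::-1]]))
E
```

```text
7.183 [0.613  0.1328 0.1583] tilt [ 0.0039 -0.0098] q [0.529  0.2414 1.2816] v [-0.2185  0.6017  0.8437]
7.233 [0.6165 0.1337 0.166 ] tilt [ 0.0151 -0.0073] q [0.5226 0.2511 1.2862] v [-0.0112 -0.0058 -0.1507]
7.283 [0.6172 0.1338 0.1642] tilt [ 0.0166 -0.0069] q [0.5239 0.2482 1.2804] v [ 0.0455 -0.083  -0.0734]
7.333 [0.6159 0.1335 0.1611] tilt [ 0.0126 -0.0079] q [0.5262 0.2441 1.2781] v [ 0.0438 -0.0762 -0.0204]
t 7.3333 p [0.6159 0.1335 0.1611] q [ 0.2185  0.5262  0.2441  1.2781 -0.0104  2.2644] g 0.04217908523008248 F [ 0.2535  0.198  -1.5681]
R [[0.013, 0.889, -0.458], [-0.008, -0.457, -0.889], [-1.0, 0.015, 0.001]]
tool shift to go [-0.0067  0.1223  0.3021]
```

View pics/w4.png

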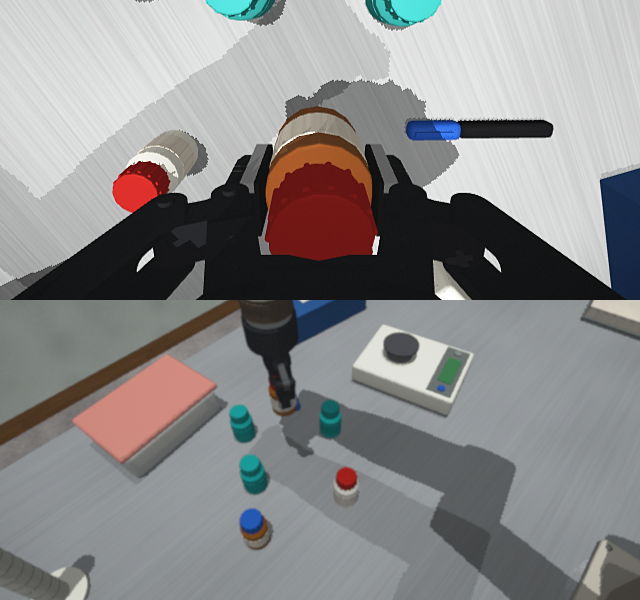

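The wrist view shows the amber bottle held between the pads with its cap just under the palm. In the side view it is off the bench and the others are standing. Next is the traverse to the pan.

Emit:
{"api": "arm_command", "payload": {
  "motion": [
    {"x": -0.002, "y": 0.005, "z": 0.012, "roll": 0, "fingers": 0},
    {"x": -0.002, "y": 0.01, "z": 0.025, "roll": 0, "fingers": 0},
    {"x": -0.002, "y": 0.01, "z": 0.025, "roll": 0, "fingers": 0},
    {"x": -0.001, "y": 0.01, "z": 0.025, "roll": 0, "fingers": 0},
    {"x": 0, "y": 0.01, "z": 0.025, "roll": 0, "fingers": 0},
    {"x": 0, "y": 0.01, "z": 0.025, "roll": 0, "fingers": 0},
    {"x": 0, "y": 0.01, "z": 0.025, "roll": 0, "fingers": 0},
    {"x": 0, "y": 0.01, "z": 0.025, "roll": 0, "fingers": 0},
    {"x": 0, "y": 0.01, "z": 0.025, "roll": 0, "fingers": 0},
    {"x": 0, "y": 0.01, "z": 0.025, "roll": 0, "fingers": 0},
    {"x": 0, "y": 0.01, "z": 0.025, "roll": 0, "fingers": 0},
    {"x": 0, "y": 0.01, "z": 0.025, "roll": 0, "fingers": 0},
    {"x": 0, "y": 0.005, "z": 0.012, "roll": 0, "fingers": 0}
  ]
}}

```text
clock: 8.52
eef_pos: [0.5621, -0.206, 0.1389]
tool_rot: [-0.586, -0.376, 0.619, -0.363]
ft_force: [0.3, -0.4, -1.0]
grip_width: 0.0423
```

```bash
python3 hold.py 4; python3 st.py 0.5863 -0.191 0.16
```

```text
8.517 [ 0.5621 -0.206   0.1389] tilt [-0.0499 -0.0088] q [0.5211 0.1752 1.2691] v [0.0927 0.0912 0.0465]
8.567 [ 0.5616 -0.2075  0.1385] tilt [-0.0509 -0.0096] q [0.522  0.1755 1.2691] v [-0.0125 -0.0148  0.0032]
8.617 [ 0.5622 -0.2052  0.1388] tilt [-0.0501 -0.0077] q [0.5213 0.1751 1.2693] v [-0.0164 -0.0021  0.0047]
8.667 [ 0.5628 -0.2035  0.1392] tilt [-0.0492 -0.007 ] q [0.5206 0.1751 1.2695] v [-0.0122  0.0028  0.0001]
8.717 [ 0.5634 -0.2024  0.1396] tilt [-0.0485 -0.0071] q [0.52   0.1753 1.2696] v [-0.0118  0.0065  0.0033]
t 8.7167 p [ 0.5634 -0.2024  0.1396] q [-0.3335  0.52    0.1753  1.2696 -0.0226  1.7052] g 0.04229959022349169 F [ 0.4102  0.0209 -1.2607]
R [[-0.048, 0.892, -0.45], [-0.007, -0.451, -0.893], [-0.999, -0.04, 0.028]]
tool shift to go [-0.0215  0.0145 -0.0199]
```

The bottle reached the pan area, but the tool now leans about -0.08 rad from its grasp attitude. I'll use the same hold and lag effect to bring it back: single up rows with holds, then down rows back to back.

Emit:
{"api": "arm_command", "payload": {
  "motion": [
    {"x": -0.035, "y": 0.005, "z": -0.006, "roll": 0, "fingers": 0}
  ]
}}

```text
clock: 8.8
eef_pos: [0.5649, -0.1966, 0.1656]
tool_rot: [-0.581, -0.383, 0.622, -0.358]
ft_force: [-0.7, -0.6, -3.4]
grip_width: 0.042
```

```bash
python3 hold.py 2
```

```text
8.8 [ 0.5649 -0.1966  0.1656] tilt [-0.0678 -0.0004] q [0.5205 0.2442 1.3586] v [-0.0717  1.1247  1.1622]
8.85 [ 0.5727 -0.1972  0.1772] tilt [-0.0483 -0.0058] q [0.5133 0.2642 1.3657] v [-0.0718  0.0726 -0.1453]
8.9 [ 0.575  -0.198   0.1779] tilt [-0.0419 -0.0086] q [0.5121 0.2642 1.3599] v [ 0.0046 -0.0429 -0.0723]
```

Emit:
{"api": "arm_command", "payload": {
  "motion": [
    {"x": -0.035, "y": 0, "z": -0.005, "roll": 0, "fingers": 0}
  ]
}}

```text
clock: 8.98
eef_pos: [0.5737, -0.191, 0.205]
tool_rot: [-0.583, -0.381, 0.619, -0.362]
ft_force: [-1.0, 1.1, -3.9]
grip_width: 0.0423
```

```bash
python3 hold.py 2
```

```text
8.983 [ 0.5737 -0.191   0.205 ] tilt [-0.0577 -0.0037] q [0.508  0.3273 1.4439] v [-0.1577  1.0859  1.1307]
9.033 [ 0.5801 -0.1909  0.2177] tilt [-0.0377 -0.0085] q [0.4992 0.3468 1.4518] v [-0.0679  0.0621 -0.1342]
9.083 [ 0.582  -0.1919  0.2178] tilt [-0.0324 -0.0109] q [0.4985 0.3461 1.446 ] v [ 0.0165 -0.0552 -0.0742]
```

Emit:
{"api": "arm_command", "payload": {
  "motion": [
    {"x": -0.035, "y": 0, "z": 0, "roll": 0, "fingers": 0}
  ]
}}

```text
clock: 9.17
eef_pos: [0.5782, -0.1887, 0.2443]
tool_rot: [-0.585, -0.38, 0.616, -0.365]
ft_force: [-0.5, 0.2, -4.3]
grip_width: 0.0422
```

```bash
python3 hold.py 2; python3 st.py 0.5863 -0.191 0.16
```

```text
9.167 [ 0.5782 -0.1887  0.2443] tilt [-0.0494 -0.0056] q [0.4986 0.4136 1.5313] v [-0.1085  1.1995  1.1489]
9.217 [ 0.5837 -0.1898  0.2577] tilt [-0.0286 -0.0115] q [0.4901 0.435  1.5395] v [-0.0742  0.072  -0.1272]
9.267 [ 0.5857 -0.1907  0.2581] tilt [-0.0226 -0.0137] q [0.4892 0.4347 1.5338] v [ 0.0158 -0.0501 -0.0759]
t 9.2667 p [ 0.5857 -0.1907  0.2581] q [-0.305   0.4892  0.4347  1.5338 -0.0199  1.7256] g 0.04226950080722981 F [ 0.5781 -0.3717  1.1012]
R [[-0.023, 0.896, -0.443], [-0.014, -0.444, -0.896], [-1.0, -0.014, 0.022]]
tool shift to go [ 0.098   0.002  -0.0022]
```

Emit:
{"api": "arm_command", "payload": {
  "motion": [
    {"x": 0.016, "y": 0, "z": 0, "roll": 0, "fingers": 0},
    {"x": 0.016, "y": 0, "z": 0, "roll": 0, "fingers": 0},
    {"x": 0.016, "y": 0, "z": 0, "roll": 0, "fingers": 0},
    {"x": 0.016, "y": 0, "z": 0, "roll": 0, "fingers": 0},
    {"x": 0.012, "y": 0, "z": 0, "roll": 0, "fingers": 0},
    {"x": 0, "y": 0, "z": 0, "roll": 0, "fingers": 0}
  ]
}}

```text
clock: 9.77
eef_pos: [0.5921, -0.1874, 0.1842]
tool_rot: [-0.595, -0.37, 0.603, -0.382]
ft_force: [-0.4, 0.3, -1.7]
grip_width: 0.0425
```

```bash
python3 hold.py 4; python3 st.py 0.5863 -0.191 0.115;python3 - <<'E'
from workcell import *
from h import *
a=camera('top')['frame'];b=camera('side')['frame']
def z(f,x,y,w,h,s):return cv2.resize(f[y:y+h,x:x+w,::-1],None,fx=s,fy=s,interpolation=cv2.INTER_CUBIC)
cv2.imwrite('pics/w5.png',np.hstack([z(a,380,100,130,170,3),z(b,340,40,130,170,3)]))
E
```

```text
9.767 [ 0.5921 -0.1874  0.1842] tilt [-0.0008 -0.0196] q [0.5006 0.2629 1.3281] v [-0.0134  0.0071  0.0005]
9.817 [ 0.5925 -0.1875  0.1854] tilt [ 0.0002 -0.0198] q [0.4999 0.2649 1.3298] v [-0.0155  0.0495  0.0311]
9.867 [ 0.5931 -0.1879  0.1868] tilt [ 0.002  -0.0204] q [0.4991 0.2672 1.3309] v [-0.0152  0.0397  0.015 ]
9.917 [ 0.5936 -0.1883  0.1878] tilt [ 0.0036 -0.0211] q [0.4985 0.2686 1.3313] v [-0.0097  0.0246  0.0041]
9.967 [ 0.5939 -0.1885  0.1883] tilt [ 0.0046 -0.0215] q [0.4981 0.2696 1.3315] v [-0.0072  0.0116  0.0035]
t 9.9667 p [ 0.5939 -0.1885  0.1883] q [-0.2981  0.4981  0.2696  1.3315 -0.0191  1.7227] g 0.042410124326873466 F [ 0.8956  0.2243 -1.8162]
R [[0.005, 0.9, -0.435], [-0.021, -0.435, -0.9], [-1.0, 0.014, 0.017]]
tool shift to go [ 0.0733 -0.0068  0.0042]
```

View pics/w5.png

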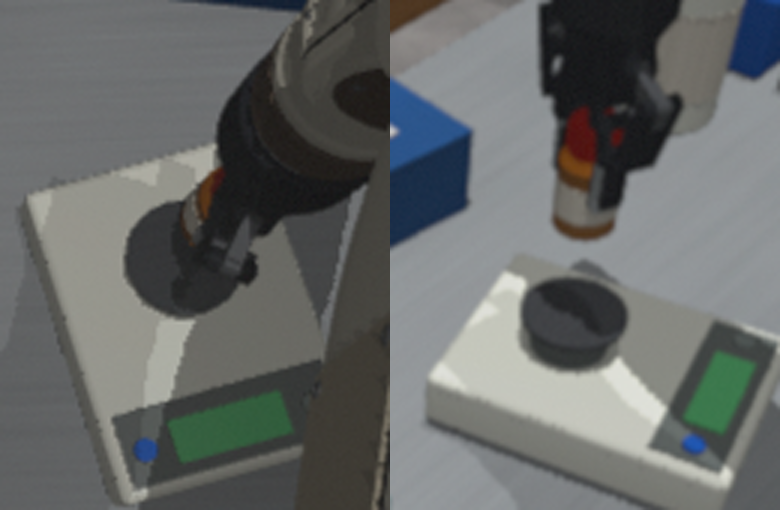

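The bottle hangs upright above the pan. I'll come down to just above it, correcting about 7 mm sideways.

Emit:
{"api": "arm_command", "payload": {
  "motion": [
    {"x": 0.014, "y": -0.004, "z": 0.001, "roll": 0, "fingers": 0},
    {"x": 0.014, "y": -0.004, "z": 0.001, "roll": 0, "fingers": 0},
    {"x": 0.014, "y": -0.002, "z": 0.001, "roll": 0, "fingers": 0},
    {"x": 0.012, "y": -0.001, "z": 0, "roll": 0, "fingers": 0}
  ]
}}

```text
clock: 10.4
eef_pos: [0.5887, -0.1898, 0.1412]
tool_rot: [0.6, 0.363, -0.597, 0.388]
ft_force: [0.0, 0.4, -0.6]
grip_width: 0.0423
```

```bash
python3 hold.py 5; python3 st.py 0.587 -0.190 0.112;python3 - <<'E'
from workcell import *
from h import *
a=camera('top')['frame'];b=camera('side')['frame']
def z(f,x,y,w,h,s):return cv2.resize(f[y:y+h,x:x+w,::-1],None,fx=s,fy=s,interpolation=cv2.INTER_CUBIC)
cv2.imwrite('pics/w6.png',np.hstack([z(a,400,150,80,100,5),z(b,360,80,80,100,5)]))
E
```

```text
10.4 [ 0.5887 -0.1898  0.1412] tilt [ 0.0218 -0.0268] q [0.5005 0.148  1.1895] v [ 0.0617 -0.2492 -0.3536]
10.45 [ 0.5874 -0.1893  0.1386] tilt [ 0.0179 -0.0255] q [0.5027 0.1448 1.1881] v [0.0065 0.0209 0.0696]
10.5 [ 0.5873 -0.1893  0.1395] tilt [ 0.0175 -0.0254] q [0.5024 0.1467 1.1908] v [-0.0137  0.0419  0.0316]
10.55 [ 0.588  -0.1895  0.1407] tilt [ 0.0192 -0.0259] q [0.5017 0.1486 1.1918] v [-0.014   0.0343  0.0068]
10.6 [ 0.5887 -0.1897  0.1415] tilt [ 0.0208 -0.0264] q [0.5012 0.15   1.1919] v [-0.0088  0.02   -0.0008]
10.65 [ 0.5892 -0.1898  0.142 ] tilt [ 0.0219 -0.0268] q [0.5008 0.1507 1.1918] v [-0.0053  0.0086 -0.001 ]
t 10.65 p [ 0.5892 -0.1898  0.142 ] q [-0.3024  0.5008  0.1507  1.1918 -0.0191  1.7187] g 0.04206038319538734 F [-0.2711 -0.3673 -1.7538]
R [[0.022, 0.9, -0.436], [-0.027, -0.435, -0.9], [-0.999, 0.031, 0.015]]
tool shift to go [ 0.03   -0.0028  0.0007]
```

View pics/w6.png

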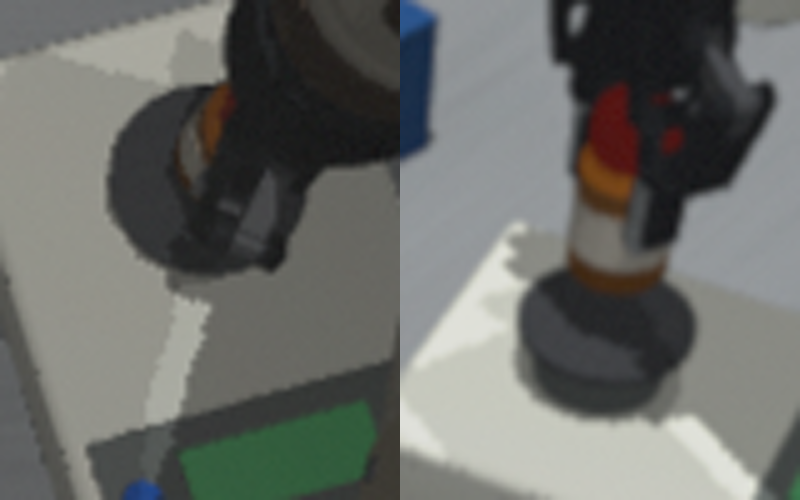

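```bash
python3 - <<'E'
from workcell import *
from h import *
S=camera('side')
K,R,t=cam(S)
for z in(.10,.11,.115,.12,.125): print(z,cv2.projectPoints(np.array([[.576,-.171,z]]),R,t,K,None)[0].ravel())
E
```

```text
0.1 [400.37935493 145.87460084]
0.11 [401.02793851 142.30894112]
0.115 [401.3568419  140.50075853]
0.12 [401.68887824 138.67535212]
0.125 [402.02409253 136.83247462]
```

From the side view the underside is at about z=0.119, so contact should come at TCP z of about 0.108 to 0.112, and sideways it is centred over the pan.

Emit:
{"api": "arm_command", "payload": {
  "motion": [
    {"x": 0.011, "y": -0.002, "z": 0.001, "roll": 0, "fingers": 0},
    {"x": 0.01, "y": -0.001, "z": 0, "roll": 0, "fingers": 0}
  ]
}}

```text
clock: 10.97
eef_pos: [0.5895, -0.1908, 0.1246]
tool_rot: [0.602, 0.361, -0.595, 0.39]
ft_force: [-0.9, -0.4, -2.0]
grip_width: 0.042
```

```bash
python3 hold.py 5; python3 st.py 0.587 -0.190 0.108
```

```text
10.967 [ 0.5895 -0.1908  0.1246] tilt [ 0.03   -0.0293] q [0.5077 0.1145 1.1402] v [ 0.0582 -0.1718 -0.2855]
11.017 [ 0.5885 -0.1904  0.1224] tilt [ 0.0272 -0.0283] q [0.5096 0.1117 1.1385] v [0.0085 0.0002 0.051 ]
11.067 [ 0.5881 -0.1902  0.1227] tilt [ 0.0261 -0.028 ] q [0.5095 0.1124 1.1404] v [-0.0069  0.0204  0.0276]
11.117 [ 0.5884 -0.1903  0.1233] tilt [ 0.0267 -0.0282] q [0.5092 0.1135 1.1412] v [-0.0067  0.0184  0.0067]
11.167 [ 0.5888 -0.1904  0.1239] tilt [ 0.0277 -0.0285] q [0.5088 0.1143 1.1414] v [-0.0065  0.0118 -0.0008]
11.217 [ 0.5891 -0.1905  0.1242] tilt [ 0.0283 -0.0286] q [0.5085 0.1148 1.1414] v [-0.0038  0.0073 -0.0021]
t 11.2167 p [ 0.5891 -0.1905  0.1242] q [-0.3035  0.5085  0.1148  1.1414 -0.0189  1.7171] g 0.041984888937103726 F [-0.3769  1.0131 -1.747 ]
R [[0.028, 0.9, -0.435], [-0.029, -0.435, -0.9], [-0.999, 0.038, 0.013]]
tool shift to go [ 0.0161 -0.0027  0.0002]
```

Emit:
{"api": "arm_command", "payload": {
  "motion": [
    {"x": 0.009, "y": -0.002, "z": 0, "roll": 0, "fingers": 0}
  ]
}}

```text
clock: 11.3
eef_pos: [0.5895, -0.1905, 0.1173]
tool_rot: [0.603, 0.36, -0.595, 0.391]
ft_force: [-0.1, -0.4, -1.8]
grip_width: 0.0423
```

```bash
python3 hold.py 3; python3 st.py 0.587 -0.190 0.108;python3 - <<'E'
from workcell import *
from h import *
b=camera('side')['frame']
def z(f,x,y,w,h,s):return cv2.resize(f[y:y+h,x:x+w,::-1],None,fx=s,fy=s,interpolation=cv2.INTER_CUBIC)
cv2.imwrite('pics/w7.png',z(b,370,90,60,80,7))
E
```

```text
11.3 [ 0.5895 -0.1905  0.1173] tilt [ 0.0332 -0.0302] q [0.5107 0.0992 1.1186] v [ 0.0541 -0.2517 -0.3025]
11.35 [ 0.5874 -0.1898  0.1141] tilt [ 0.0283 -0.0286] q [0.513  0.0943 1.1166] v [ 0.0169 -0.0248  0.0433]
11.4 [ 0.5867 -0.1896  0.1139] tilt [ 0.0263 -0.028 ] q [0.5132 0.094  1.1182] v [-0.0042  0.0099  0.0219]
11.45 [ 0.5868 -0.1896  0.1142] tilt [ 0.0264 -0.0281] q [0.513  0.0947 1.1189] v [-0.0051  0.0136  0.0047]
t 11.45 p [ 0.5868 -0.1896  0.1142] q [-0.3033  0.513   0.0947  1.1189 -0.0189  1.7173] g 0.04267018651633625 F [-0.7749  0.6468 -0.7827]
R [[0.026, 0.9, -0.435], [-0.028, -0.435, -0.9], [-0.999, 0.036, 0.014]]
tool shift to go [0.0062 0.0001 0.0001]
```

View pics/w7.png

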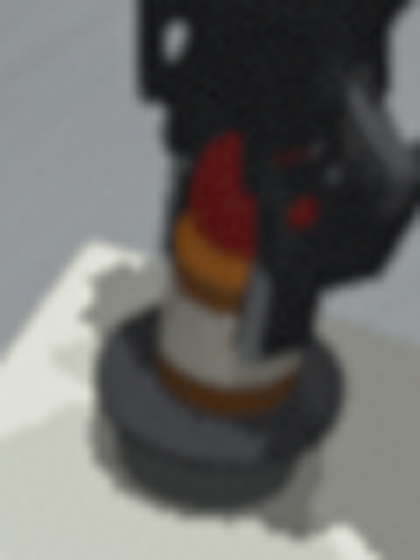

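The bottle's base edge is at v≈148.9, against about 151 for contact, so there is about 6 mm to go. I'll use small steps and watch the force.

Emit:
{"api": "arm_command", "payload": {
  "motion": [
    {"x": 0.004, "y": 0, "z": 0, "roll": 0, "fingers": 0}
  ]
}}

```text
clock: 11.58
eef_pos: [0.588, -0.1903, 0.1116]
tool_rot: [0.602, 0.361, -0.596, 0.39]
ft_force: [-4.5, -7.2, 33.5]
grip_width: 0.0423
```

```bash
python3 hold.py 3; python3 st.py 0.587 -0.190 0.108
```

```text
11.583 [ 0.588  -0.1903  0.1116] tilt [ 0.0291 -0.0295] q [0.5153 0.0913 1.1102] v [ 0.0232 -0.034  -0.0831]
11.633 [ 0.5879 -0.1904  0.1118] tilt [ 0.0293 -0.0295] q [0.515  0.0913 1.1104] v [-0.0036  0.0049  0.0061]
11.683 [ 0.588  -0.1902  0.1119] tilt [ 0.0294 -0.0291] q [0.5149 0.0914 1.1104] v [-0.      0.0004 -0.0011]
11.733 [ 0.588  -0.1902  0.1119] tilt [ 0.0294 -0.0292] q [0.515  0.0913 1.1104] v [-0.0018  0.0003 -0.0002]
t 11.7333 p [ 0.588  -0.1902  0.1119] q [-0.3035  0.515   0.0913  1.1104 -0.0191  1.7171] g 0.04229136674084951 F [-1.1035 -0.2738  4.0917]
R [[0.029, 0.9, -0.435], [-0.029, -0.435, -0.9], [-0.999, 0.039, 0.014]]
tool shift to go [ 0.0038 -0.0011  0.0002]
```

Emit:
{"api": "arm_command", "payload": {
  "motion": [
    {"x": 0.003, "y": 0, "z": 0, "roll": 0, "fingers": 0}
  ]
}}

```text
clock: 11.82
eef_pos: [0.588, -0.1906, 0.1115]
tool_rot: [0.602, 0.361, -0.595, 0.39]
ft_force: [-10.7, 2.0, 24.7]
grip_width: 0.042
```

```bash
python3 hold.py 3; python3 st.py 0.587 -0.190 0.108
```

```text
11.817 [ 0.588  -0.1906  0.1115] tilt [ 0.0305 -0.0301] q [0.5144 0.0895 1.1077] v [-0.0123 -0.0214 -0.0311]
11.867 [ 0.588  -0.1905  0.1117] tilt [ 0.0309 -0.0299] q [0.5141 0.0893 1.1076] v [-0.002  -0.0013 -0.0042]
11.917 [ 0.588  -0.1905  0.1117] tilt [ 0.031  -0.0299] q [0.5139 0.0891 1.1075] v [-0.0005 -0.0018 -0.0024]
11.967 [ 0.588  -0.1905  0.1117] tilt [ 0.031  -0.0299] q [0.5139 0.0891 1.1074] v [-0.0009 -0.0017 -0.0013]
t 11.9667 p [ 0.588  -0.1905  0.1117] q [-0.3038  0.5139  0.0891  1.1074 -0.0193  1.717 ] g 0.042099412672522867 F [-4.6447  2.3327 13.4965]
R [[0.031, 0.9, -0.435], [-0.03, -0.435, -0.9], [-0.999, 0.041, 0.013]]
tool shift to go [ 0.0037 -0.0012 -0.    ]
```

The bottle is seated on the pan at TCP z=0.112, as expected. Before releasing I'll relieve the press by 1 mm, then open gently.

Emit:
{"api": "arm_command", "payload": {
  "motion": [
    {"x": -0.001, "y": 0, "z": 0, "roll": 0, "fingers": 0},
    {"x": 0, "y": 0, "z": 0, "roll": 0, "fingers": 0.55},
    {"x": 0, "y": 0, "z": 0, "roll": 0, "fingers": 0.6},
    {"x": 0, "y": 0, "z": 0, "roll": 0, "fingers": 0.7},
    {"x": 0, "y": 0, "z": 0, "roll": 0, "fingers": 0.85},
    {"x": 0, "y": 0, "z": 0, "roll": 0, "fingers": 1},
    {"x": 0, "y": 0, "z": 0, "roll": 0, "fingers": 1},
    {"x": 0, "y": 0, "z": 0, "roll": 0, "fingers": 1}
  ]
}}

```text
clock: 12.63
eef_pos: [0.5888, -0.1906, 0.1129]
tool_rot: [0.603, 0.36, -0.595, 0.391]
ft_force: [0.6, 0.4, 0.4]
grip_width: 0.0856
```

```bash
python3 st.py 0.587 -0.190 0.108;python3 - <<'E'
from workcell import *
from h import *
b=camera('side')['frame'];w=camera('wrist')['frame']
def z(f,x,y,w,h,s):return cv2.resize(f[y:y+h,x:x+w,::-1],None,fx=s,fy=s,interpolation=cv2.INTER_CUBIC)
cv2.imwrite('pics/w8.png',np.hstack([z(b,370,90,60,80,5),z(w,0,0,640,400,1)[:, 80:560]]))
E
```

```text
t 12.6333 p [ 0.5888 -0.1906  0.1129] q [-0.3037  0.513   0.0908  1.1079 -0.0193  1.717 ] g 0.08558399159018865 F [0.5638 0.3516 0.405 ]
R [[0.033, 0.9, -0.435], [-0.031, -0.435, -0.9], [-0.999, 0.043, 0.013]]
tool shift to go [ 0.0048 -0.0021  0.0001]
```

View pics/w8.png

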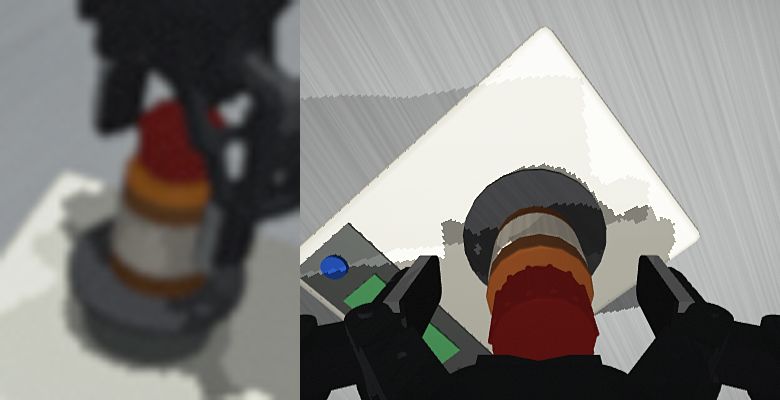

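The fingers are open and the bottle stands upright on the pan. Next I'll withdraw straight up.

Emit:
{"api": "arm_command", "payload": {
  "motion": [
    {"x": -0.015, "y": -0.001, "z": 0, "roll": 0, "fingers": 1},
    {"x": -0.025, "y": 0, "z": 0, "roll": 0, "fingers": 1},
    {"x": -0.03, "y": 0, "z": 0, "roll": 0, "fingers": 1},
    {"x": -0.03, "y": 0, "z": 0, "roll": 0, "fingers": 1},
    {"x": -0.03, "y": 0, "z": 0, "roll": 0, "fingers": 1}
  ]
}}

```text
clock: 13.15
eef_pos: [0.578, -0.1845, 0.2363]
tool_rot: [-0.598, -0.366, 0.6, -0.385]
ft_force: [0.9, -0.2, -0.7]
grip_width: 0.0854
```

Emit:
{"api": "arm_command", "payload": {
  "motion": [
    {"x": -0.01, "y": -0.03, "z": 0.015, "roll": 0, "fingers": 1},
    {"x": 0, "y": -0.035, "z": 0.018, "roll": 0, "fingers": 1},
    {"x": 0, "y": -0.035, "z": 0.018, "roll": 0, "fingers": 1},
    {"x": 0, "y": -0.035, "z": 0.018, "roll": 0, "fingers": 1},
    {"x": 0, "y": -0.035, "z": 0.018, "roll": 0, "fingers": 1},
    {"x": 0, "y": -0.02, "z": 0.01, "roll": 0, "fingers": 1},
    {"x": 0, "y": 0, "z": 0, "roll": 0, "fingers": 1}
  ]
}}

```text
clock: 13.73
eef_pos: [0.3639, -0.19, 0.2493]
tool_rot: [0.602, 0.361, -0.594, 0.392]
ft_force: [-1.0, -0.1, -0.1]
grip_width: 0.0855
```

```bash
python3 hold.py 4;python3 - <<'E'
from workcell import *
from h import *
a=camera('top')['frame'];b=camera('side')['frame']
def z(f,x,y,w,h,s):return cv2.resize(f[y:y+h,x:x+w,::-1],None,fx=s,fy=s,interpolation=cv2.INTER_CUBIC)
cv2.imwrite('pics/w9.png',np.vstack([np.hstack([z(a,400,140,80,60,5),z(b,360,90,80,60,5)]),np.hstack([z(a,150,100,400,290,1),z(b,150,100,400,290,1)])]))
E
```

```text
13.733 [ 0.3639 -0.19    0.2493] tilt [ 0.0326 -0.0318] q [ 0.0196 -0.207   1.3006] v [-0.0159  0.0013 -0.0268]
13.783 [ 0.3657 -0.1903  0.2496] tilt [ 0.0344 -0.0322] q [ 0.0216 -0.2042  1.2997] v [ 0.0553  0.0666 -0.0256]
13.833 [ 0.3676 -0.1907  0.2497] tilt [ 0.0359 -0.0325] q [ 0.0241 -0.2014  1.2985] v [ 0.0444  0.0466 -0.0157]
13.883 [ 0.3687 -0.1909  0.2497] tilt [ 0.0363 -0.0326] q [ 0.026  -0.1995  1.2981] v [ 0.0317  0.0261 -0.0046]
13.933 [ 0.3693 -0.1909  0.2495] tilt [ 0.0359 -0.0324] q [ 0.0274 -0.1986  1.2981] v [ 0.0214  0.0135 -0.0003]
```

View pics/w9.png

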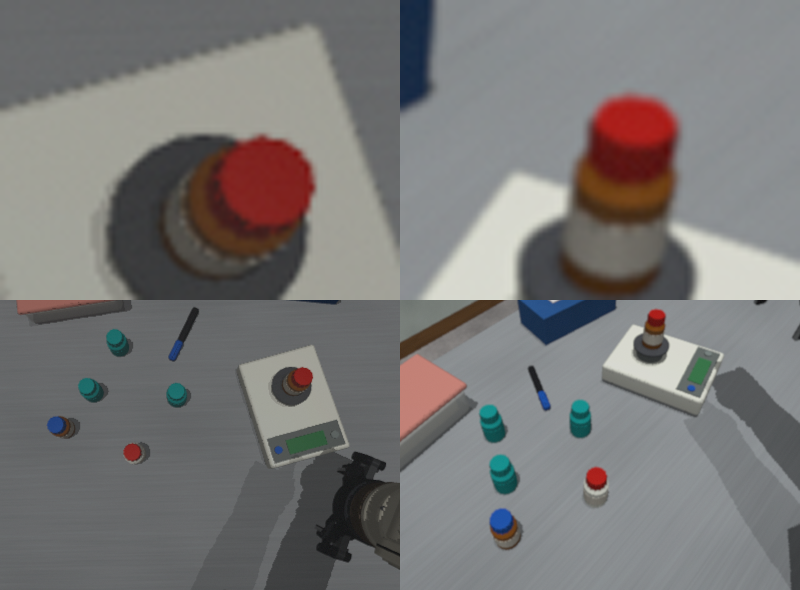

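Check the cap's position against the pan centre: its top is centred at about (267,182)/5 in the top crop and (633,126) in the side crop.

```bash
python3 - <<'E'
from workcell import *
from h import *
T=camera('top');S=camera('side')
a=(400+267/5-.4,140+182/5-.4);b=(360+233/5-.4,90+126/5-.4)
print(plane(T,a,.165),plane(S,b,.165),tri(T,a,S,b))
for n,c in(('top',T),('side',S)):
  for col in('red','blue','turq'):
    for ce,s in blobs(c,col):
        if s[4]<1000: print(n,col,ce.round(1),s[4])
E
```

```text
[ 0.58751897 -0.19249014  0.165     ] [ 0.5866011  -0.19072187  0.165     ] [ 0.58796463 -0.19310225  0.16300386]
top red [453.7 175.1] 179
top blue [325.1 148.1] 55
top blue [204.6 223.8] 125
top turq [265.7 140.2] 315
top turq [238.7 188.1] 329
top turq [326.3 193.9] 335
side red [406.  117.8] 201
side red [346.1 277.9] 303
side blue [445.3  15.2] 346
side blue [467.9  44.7] 403
side blue [293.5 199.4] 103
side blue [251.  320.5] 375
side turq [329.9 218.4] 629
side turq [241.5 223.2] 663
side turq [252.7 274. ] 765
```

The cap top is at (0.587,-0.192), about 1 to 2 mm from the pan centre, and at the expected height. The bystanders have not moved, so I'm handing in.

```bash
python3 -c "
from workcell import *
print(job_done())"
```

```text
the job is handed in; nothing more can be done
None
```

The amber bottle with the red cap is standing upright on the balance pan. I let go of it, moved the arm clear and handed the job in at about 14 s on the robot's clock.

**Centring:** the last pictures put the cap top at about (0.587, -0.192), roughly 1–2 mm from the measured pan centre. Its height came out at 0.163–0.165 m, as expected for a bottle standing on the pan.

**Other bottles:** the blue-capped, white and turquoise bottles show no measurable movement against the first pictures. The white one was compared in the side view only, because the colour mask misses its cap in the top view.

**What went less well:**
- **Tool tilt:** the tool leaned a few degrees while moving because the arm lags within each step. I corrected this with pauses and small up-and-down moves. About 1.5° of lean relative to the grasp remained at set-down, and the bottle stood upright once released.
- **Contact force:** the wrist read a brief 33 N when the bottle first touched the pan, well under the 120 N limit. It fell to about 4 N. I then took one small extra step down, which left it at about 13 N, and I eased off before opening the fingers.
- **Refused calls:** my first two move calls were refused for missing keys, and nothing moved.

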